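# Fasten the sample case: hasp over staple, locking pin through

## Task

Lock the shut sample case: swing its open steel hasp over so that it lies flat with the staple loop standing up through its slot, then push the orange-handled locking pin sideways through the loop until its dark collar comes up against the loop, and let go. Leave the small bottle, the spare tub lid and the marker where they are.

Things in the scene. Friction and masses are not known exactly. Their poses are not given: they have to be found in the camera images.
- case: Steel sample case, green top and dark grey sides, 180 x 170 mm, 56 mm high, fixed to the table, lid (rear half of its top) already shut. Origin: centre of its underside. x points from its front to its rear, y to its left, z up. Its top is flat at z = 0.056 and carries only the hasp (hinged on the lid) and the staple (on the front half).
- staple_eye (a point): Middle of the staple, a 36 mm high loop of 6 mm steel wire on the case top; 31 mm in front of the case's centre, z = 0.076. Axes as the case. The loop stands in the x-z plane: the pin passes along y, from either side. Hasp shut, the opening is 18 mm wide in x and reaches from 13 mm below this point to 11 mm above it (8 mm near its sides).
- hasp_hinge (a point): Middle of the hasp's hinge axis, 45 mm behind (+x of) the staple, 5 mm above the case top (z = 0.061). Axes as the case; the hinge axis runs along y. A plate 36 mm wide and 3 mm high lies on the lid behind it.
- hasp (a joint): Hasp angle, rad: 0 = shut, flat over the staple, pointing to the front; 1.57 = upright; grows as it leans back over the lid (2.6 at most). At angle q a point r from the hinge is r cos q in front of it and r sin q above. Starts at 1.75 to 2.3. Stiff hinge: it stays where left; about 1 N at its end moves it. It does not spring back.
- hasp_tab (a point): Middle of the red-marked end tab of the hasp, on the face that is upper when shut, 83 mm from the hinge. The hasp is a steel leaf 28 mm wide, 3 mm thick, 99 mm long from the hinge; a 42 x 14 mm slot runs from 26 to 68 mm; the tab is solid, from 68 to 99 mm, and lies in front of the staple when shut.
- pin_grip (a point): Centre of the orange grip of the loose locking pin (about 80 g): a block 42 mm along the pin, 28 mm wide, 30 mm high, flat on the table with this point 15 mm up. x runs along the pin to its tip, z up. With the collar against the loop this point is 32 mm from the staple along y; let go, the grip sinks to rest on the case top, 5 mm below staple_eye's height.
- pin_tip (a point): Tip of the locking pin, 74 mm from pin_grip, on the pin's axis, which passes through pin_grip. From the grip's end: a dark collar, 22 mm diameter, 21 to 29 mm from pin_grip (too big for the loop), then a steel shaft of 8 mm diameter, tapered over its last 5 mm.
- bottle_mid (a point): Bystander: centre of a small brown bottle with a white cap, 30 mm diameter, 62 mm high, upright, loose.
- tub_lid_mid (a point): Bystander: centre of a pink tub lid, 98 mm diameter, 16 mm high, loose on the table.
- marker_mid (a point): Bystander: centre of a black felt marker, 132 x 16 x 16 mm, lying loose on the table, left of the pin.

How it is judged (in metres and radians):
On the way:
1. the hasp is swung shut over the staple while the pin is still out of the loop (value of joint hasp below 0.12 rad and distance between pin_grip and staple_eye above 0.08 m), for 0.2 s.
At the end, for the whole second after the job is handed in: Hasp flat over the staple (within 0.12 rad); pin through the loop with its tip at least 25 mm out on the far side and its grip centre within 42 mm of the loop (at most 10 mm short of home), both about 14 mm or less off the loop's axis; pin at rest (value of joint hasp below 0.12 rad and ((y of pin_grip in the frame of staple_eye between 0 and 0.042 m and y of pin_tip in the frame of staple_eye below -0.025 m) or (y of pin_grip in the frame of staple_eye between -0.042 and 0 m and y of pin_tip in the frame of staple_eye above 0.025 m)) and x of pin_grip in the frame of staple_eye between -0.016 and 0.016 m and z of pin_grip in the frame of staple_eye between -0.014 and 0.014 m and x of pin_tip in the frame of staple_eye between -0.014 and 0.014 m and z of pin_tip in the frame of staple_eye between -0.016 and 0.014 m and linear speed of pin below 0.03 m/s); the robot touches nothing.
It fails at once if the bottle is moved over 30 mm or knocked over (distance of bottle_mid from where it was at the start of the episode above 0.03 m or angle between bottle_mid's own z axis and vertical above 0.5 rad).
It fails at once if the spare tub lid is moved over 30 mm (distance of tub_lid_mid from where it was at the start of the episode above 0.03 m).
It fails at once if the marker is moved over 30 mm (distance of marker_mid from where it was at the start of the episode above 0.03 m).
It also fails if it takes over 54 s, if anything falls off the work surface, if the arm or the gripper's body presses on something with over 40 N, if the wrist force passes 120 N, or if a joint passes its speed limit or range.

## Robot

A 6-joint arm with a two-finger parallel gripper is mounted at the origin on a cart in front of the work surface, level with it; the furniture and walls round the work are solid. World frame = base frame: x ahead of the robot, y to its left, z up, the work surface at z = 0. Lengths are in mm, angles in rad, forces in N, time in s.
With the tool pointing down it reaches from about 400 to 925 mm from the base axis. Payload 12.5 kg.
Tool frame: the origin (TCP) lies at the very end of the fingers, on their centre line; the grasp point (between the pads) lies 19 mm behind it; x points along the fingers, y is the direction in which the jaws open and shut, and the axes are right-handed (so a half turn about x gives the same grasp; the last joint's range is limited). The gripper opens to 95 mm and grips with 3 to 60 N. Pads are 20 mm wide; open, the fingers measure 119 mm over their backs; the gripper's body (75 mm by 180 mm) begins 59 mm behind the grasp point.
Start: joints at [1.108, 0.491, 1.559, -0, 1.092, -0.106], TCP at [218.283, 585.661, 214.661] pointing down, gripper open.
Joint ranges: [-3.1, 3.1], [-0.84, 2.19], [0.05, 2.79], [-1.13, 4.28], [0.06, 2.93], [-2.69, 2.69]. Speed limits (rad/s): [2.22, 2.22, 2.79, 3.14, 3.14, 3.14].

## Interface

Orientations are given as [roll, pitch, yaw] about the fixed x, y, z axes, in that order (R = Rz(yaw) Ry(pitch) Rx(roll)).
In Python, from cell import env, optics, job gives the robot as it stands.
- The arm moves only by the shell command python3 -m handwheel 'ROWS' [OPENING]. ROWS is JSON, a list of rows, each an object with "travel": the shift along the world's x, y, z in mm, a list of three; "roll": the turn about the world's z in degrees. In form: [{"travel": [dx, dy, dz], "roll": roll}, ...]. A call has 1 to 8 rows; each row is the pose to reach, as a shift and turn from the pose commanded when the call began; what a row does not reach only later rows make up. A row lasts 1/10 s, in which the tool goes at most 50 mm and 8.59 degrees, less where a joint would pass 70% of its speed; a pose out of reach is approached as far as the arm can. A call with a gripper value outside its range is refused whole. OPENING is the closure, from -1 (fully open) to 1 (shut), set as the call begins (- or left out, the last holds). The fingers move at their own pace and stop on an object; the grip force is fixed at half the most. Time passes only in rows, so rows that repeat a pose let the fingers close. It gives the time, the measured TCP pose, the force and the opening at its end, in the units of the state.
- env.state(): the state, without advancing time (a new reading comes with each control period).
- optics.read_camera(name): name is "scene" or "top"; returns the picture (400x640x3 uint8, red, green, blue); there is no depth.
- optics.camera_params(name): a dict with "fx", "fy", "cx", "cy" (pixels), "world_from_camera" (4x4, takes a point from camera to world coordinates). Camera axes: x right, y up, looking along -z (the intrinsics and any distortion apply to the point x, -y, -z); pixel columns grow to the right and rows downward; lengths in mm; the calibration is good to about 2 mm. A picture is of the moment at which its call begins. camera_params takes no time and is no camera call.
- job.job_done(): hands the job in, once; it reports no verdict.
The state is a dict: "t": time; "joints": joint angles; "qvel": joint speeds; "tau": joint torques, N m; "eef_pos": TCP position; "tcp_rot": TCP orientation; "ft_force": force on the tool from outside, world axes, zero at the start; "moment": the same for the moment, N m; "opening": opening from 0.0 (shut) to 1.0 (fully open).
Only numpy, scipy, OpenCV 4.12 (cv2) and the standard library are available. Lean on these libraries where they do the work, as an engineer would, in place of code of your own. Each camera call takes 0.05 s, during which the arm holds its last target.

## Working session

There is one attempt and no reset: what is moved stays moved. The work goes in short steps, Python scripts to look and compute and a shell command to move; the robot and the scene stay as the last step left them, time stands still between calls to the robot, and variables do not carry over. Pictures are saved under pics/ and viewed, and the job is handed in when it is done.

```bash
mkdir -p pics; ls; python3 - <<'E'
from cell import env, optics, job
import cv2
s=env.state(); print({k:s[k] for k in s})
for n in ("scene","top"):
    p=optics.camera_params(n); print(n,p)
    im=optics.read_camera(n); cv2.imwrite(f"pics/{n}0.png",im[:,:,::-1])
print(env.state()["t"])
E
```

```text
pics
{'t': 0.0, 'joints': array([ 1.10837833e+00,  4.91598574e-01,  1.55946531e+00, -1.60091055e-05,
        1.09169481e+00, -1.05576699e-01]), 'qvel': array([ 0.00245736, -0.00042819, -0.00100902,  0.00215706, -0.000569  ,
        0.00062452]), 'tau': array([-8.68092211e-04, -6.12651229e+01, -2.58197790e+01,  6.93564001e-02,
        4.81620943e-02, -5.22923324e-05]), 'eef_pos': array([218.17909661, 585.41448598, 214.03205025]), 'tcp_rot': array([-1.66419733,  1.5696302 , -2.02103125]), 'ft_force': array([ 0.05196222, -0.24178771,  0.19672855]), 'moment': array([ 0.03415166, -0.03928007, -0.03155441]), 'opening': 1.0026892026614227}
scene {'fx': 404.9743270986014, 'fy': 404.9743270986014, 'cx': 318.75859933128964, 'cy': 199.24255886627182, 'world_from_camera': array([[ 4.36586403e-01,  6.96409223e-01, -5.69566947e-01,
        -3.45388630e+00],
       [-8.99662260e-01,  3.37697799e-01, -2.76709260e-01,
        -2.85205718e+02],
       [-3.61376793e-04,  6.33225387e-01,  7.73967363e-01,
         7.33133633e+02],
       [ 0.00000000e+00,  0.00000000e+00,  0.00000000e+00,
         1.00000000e+00]])}
top {'fx': 364.3534459054568, 'fy': 364.3534459054568, 'cx': 315.63772403708936, 'cy': 201.92481770828815, 'world_from_camera': array([[ 8.30854767e-02,  9.76669149e-01, -1.98025699e-01,
         3.34956305e+02],
       [-9.96518634e-01,  8.27996906e-02, -9.73773775e-03,
        -1.94466192e+01],
       [ 6.88591856e-03,  1.98145363e-01,  9.80148458e-01,
         9.38999850e+02],
       [ 0.00000000e+00,  0.00000000e+00,  0.00000000e+00,
         1.00000000e+00]])}
0.1
```

View pics/scene0.png

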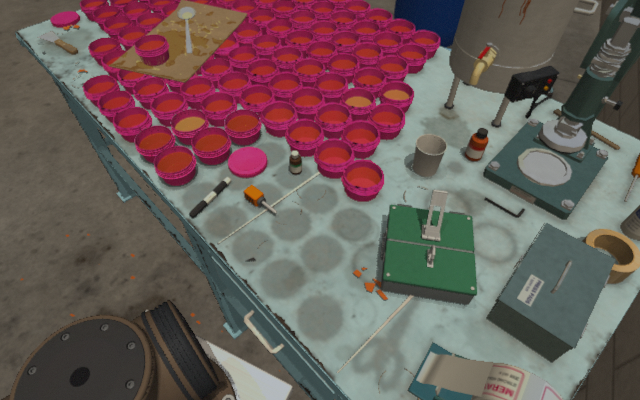

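View pics/top0.png

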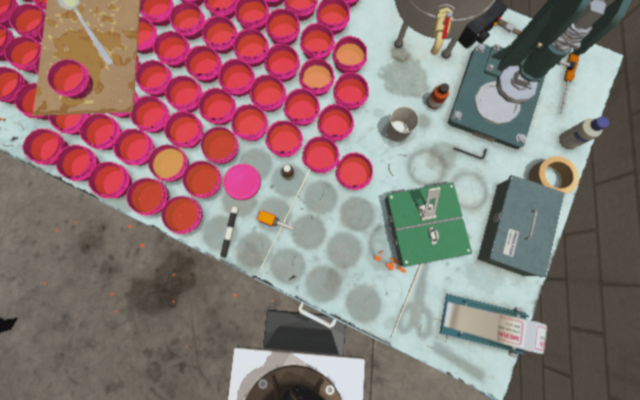

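```bash
python3 - <<'E'
import cv2
a=cv2.imread("pics/scene0.png");b=cv2.imread("pics/top0.png")
cv2.imwrite("pics/sc_case.png",cv2.resize(a[180:310,350:510],None,fx=5,fy=4.6,interpolation=cv2.INTER_CUBIC)[:600,:800])
c=cv2.resize(a[130:230,180:320],None,fx=5,fy=5,interpolation=cv2.INTER_CUBIC);cv2.imwrite("pics/sc_pin.png",c)
cv2.imwrite("pics/top_case.png",cv2.resize(b[170:275,370:490],None,fx=5,fy=5,interpolation=cv2.INTER_CUBIC))
cv2.imwrite("pics/top_pin.png",cv2.resize(b[150:270,200:320],None,fx=5,fy=5,interpolation=cv2.INTER_CUBIC))
E
```

```text
(no output)
```

View pics/sc_case.png

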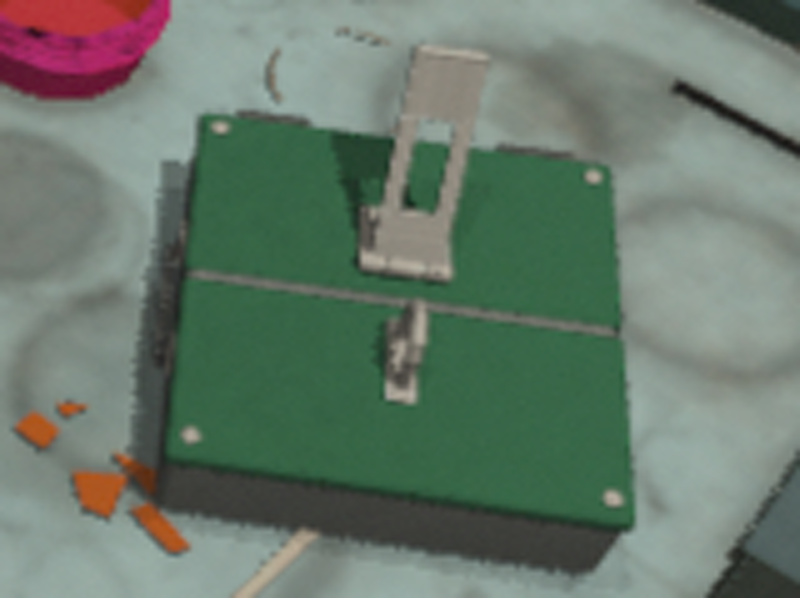

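View pics/sc_pin.png

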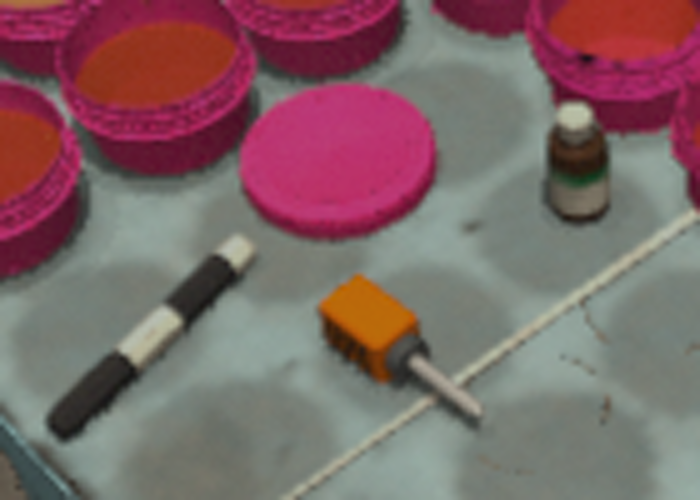

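View pics/top_case.png

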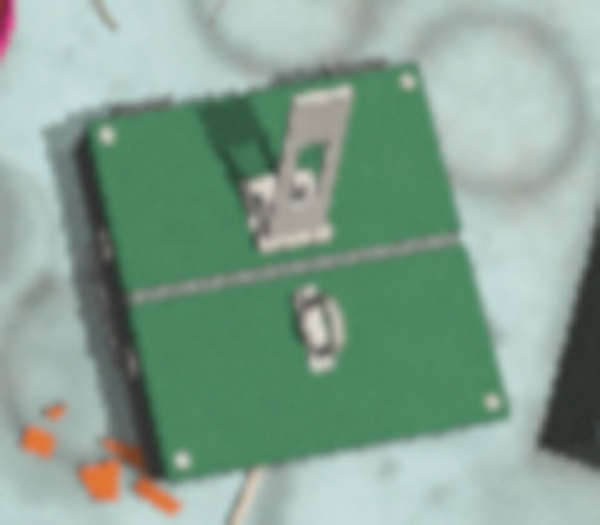

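View pics/top_pin.png

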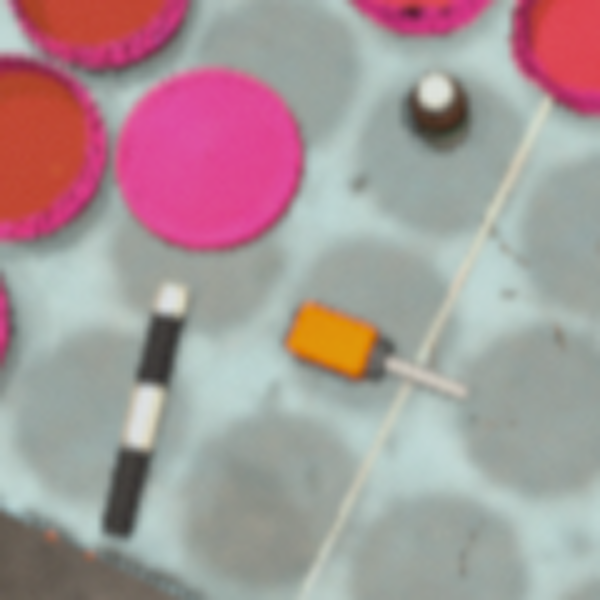

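```bash
cat > h.py <<'E'
import numpy as np, cv2
from cell import optics
P={n:optics.camera_params(n) for n in("scene","top")}
def ray(n,u,v):
    p=P[n];T=p["world_from_camera"]
    d=T[:3,:3]@np.array([(u-p["cx"])/p["fx"],-(v-p["cy"])/p["fy"],-1.]);return T[:3,3],d
def atz(n,u,v,z):
    o,d=ray(n,u,v);return o+d*(z-o[2])/d[2]
def proj(n,X):
    p=P[n];T=p["world_from_camera"];c=(np.atleast_2d(X)-T[:3,3])@T[:3,:3]
    return np.c_[p["cx"]+p["fx"]*c[:,0]/-c[:,2],p["cy"]-p["fy"]*c[:,1]/-c[:,2]]
E
cat > m1.py <<'E'
from h import *
from scipy.optimize import least_squares
def un(pts,off,sx,sy): return [((u+.5)/sx-.5+off[0],(v+.5)/sy-.5+off[1]) for u,v in pts]
ct=un([(90,125),(415,63),(508,413),(160,480)],(370,170),5,5)
cs=un([(200,115),(610,165),(632,525),(168,462)],(350,180),5,4.6)
for sx,sy in((180,170),(170,180)):
    loc=np.array([[1,1],[1,-1],[-1,-1],[-1,1]])*[sx/2,sy/2]
    for use in(("top",),("scene",),("top","scene")):
        def f(q):
            c,s=np.cos(q[2]),np.sin(q[2]);X=np.c_[loc@np.array([[c,s],[-s,c]])+q[:2],np.full(4,56.)]
            return np.concatenate([(proj(n,X)-(ct if n=="top" else cs)).ravel() for n in use])
        r=least_squares(f,[500,-250,.1]);print(sx,sy,use,r.x.round(3),abs(r.fun).max().round(2),r.cost.round(2))
# pin
gt=un([(309,300),(383,322),(363,379),(287,345)],(200,150),5,5)
gs=un([(358,275),(420,318),(385,352),(322,307)],(180,130),5,5)
for n,g,tip in(("top",gt,un([(466,392)],(200,150),5,5)[0]),("scene",gs,un([(481,418)],(180,130),5,5)[0])):
    c=np.array([atz(n,*p,30)[:2] for p in g]);t=atz(n,*tip,15)[:2];m=c.mean(0)
    print(n,"grip",m.round(1),"tip",t.round(1),"len",np.linalg.norm(t-m).round(1),"yaw",np.degrees(np.arctan2(*(t-m)[::-1])).round(1),np.linalg.norm(np.roll(c,-1,0)-c,axis=1).round(1))
for n,p in(("top",un([(435,90)],(200,150),5,5)[0]),("scene",un([(575,118)],(180,130),5,5)[0])):print("bottle top",atz(n,*p,62).round(1))
for n,p in(("top",un([(209,158)],(200,150),5,5)[0]),("scene",un([(338,155)],(180,130),5,5)[0])):print("lid",atz(n,*p,16).round(1))
for n,ps in(("top",un([(173,285),(118,533)],(200,150),5,5)),("scene",un([(240,243),(62,425)],(180,130),5,5))):print("marker",[atz(n,*p,8).round(1) for p in ps])
E
python3 m1.py
```

```text
180 170 ('top',) [ 4.84415e+02 -2.89768e+02  2.60000e-01] 1.13 2.26
180 170 ('scene',) [ 4.83655e+02 -2.91764e+02  2.75000e-01] 0.89 1.04
180 170 ('top', 'scene') [ 4.84054e+02 -2.91038e+02  2.69000e-01] 1.87 4.95
170 180 ('top',) [ 4.84157e+02 -2.89896e+02  2.64000e-01] 2.72 12.64
170 180 ('scene',) [ 4.82821e+02 -2.91768e+02  2.83000e-01] 3.8 27.72
170 180 ('top', 'scene') [ 4.83499e+02 -2.91081e+02  2.75000e-01] 3.65 42.51
top grip [469.8 109.4] tip [449.1  42.1] len 70.4 yaw -107.1 [39.3 30.5 42.3 25.3]
scene grip [468.3 108.3] tip [447.1  40.1] len 71.4 yaw -107.3 [40.4 24.3 41.  24.2]
bottle top [593.3  68.9  62. ]
bottle top [591.9  67.4  62. ]
lid [560.1 187.4  16. ]
lid [558.3 185.1  16. ]
marker [array([492.9, 199.4,   8. ]), array([363.9, 210.9,   8. ])]
marker [array([493.2, 200.9,   8. ]), array([366. , 210.6,   8. ])]
```

```bash
cat > ov.py <<'E'
from h import *
import sys
C=np.array([484.,-291.,0]);th=0.268
def W(x,y,z): 
    c,s=np.cos(th),np.sin(th);return C+np.array([c*x-s*y,s*x+c*y,z])
def overlay(img,n,box,f,q,out,extra=()):
    u0,u1,v0,v1=box;im=cv2.resize(img[v0:v1,u0:u1],None,fx=f,fy=f,interpolation=cv2.INTER_CUBIC)
    def L(pts,col,closed=True):
        p=proj(n,np.array(pts));p=((p+.5-[u0,v0])*f-.5).round().astype(int);cv2.polylines(im,[p.reshape(-1,1,2)],closed,col,1)
    L([W(90*a,85*b,56) for a,b in((1,1),(1,-1),(-1,-1),(-1,1))],(0,255,255))
    L([W(-31+12*a,0,z) for a,z in((-1,56),(-1,86),(-.6,92),(.6,92),(1,86),(1,56))],(255,0,255))
    if q is not None:
        H=lambda r,y:W(14-r*np.cos(q),y,61+r*np.sin(q))
        L([H(0,14),H(99,14),H(99,-14),H(0,-14)],(255,0,0));L([H(26,7),H(68,7),H(68,-7),H(26,-7)],(255,0,0))
    for e in extra:L(e,(0,255,0),False)
    cv2.imwrite(out,im)
if __name__=="__main__":
    q=float(sys.argv[1])
    a=cv2.imread("pics/scene0.png");b=cv2.imread("pics/top0.png")
    overlay(a,"scene",(370,490,180,305),4.8,q,"pics/ov_s.png");overlay(b,"top",(375,485,170,275),5.5,q,"pics/ov_t.png")
    x=cv2.imread("pics/ov_s.png");y=cv2.imread("pics/ov_t.png")
    cv2.imwrite(f"pics/ov_{q}.png",cv2.resize(np.hstack([cv2.resize(x,(600,600)),cv2.resize(y,(600,600))]),(800,400)))
E
python3 ov.py 2.0; python3 - <<'E'
from scipy.spatial.transform import Rotation as R
print(R.from_euler('xyz',[-1.66419733,1.5696302,-2.02103125]).as_matrix().round(3))
E
```

```text
[[-0.001  0.349  0.937]
 [-0.001  0.937 -0.349]
 [-1.    -0.001 -0.   ]]
```

View pics/ov_s.png

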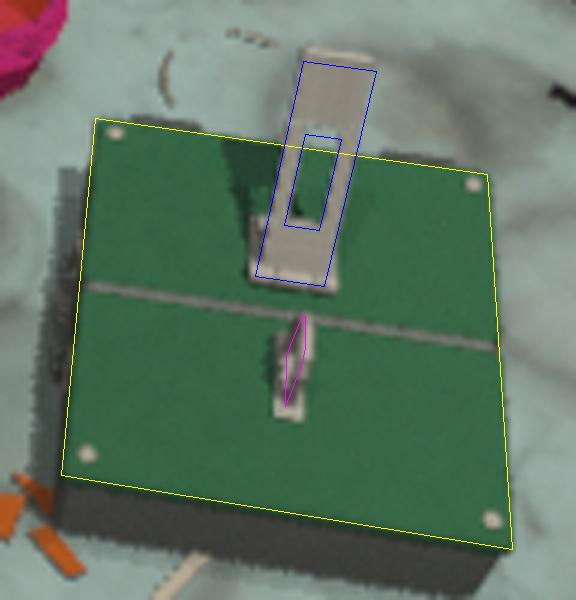

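View pics/ov_t.png

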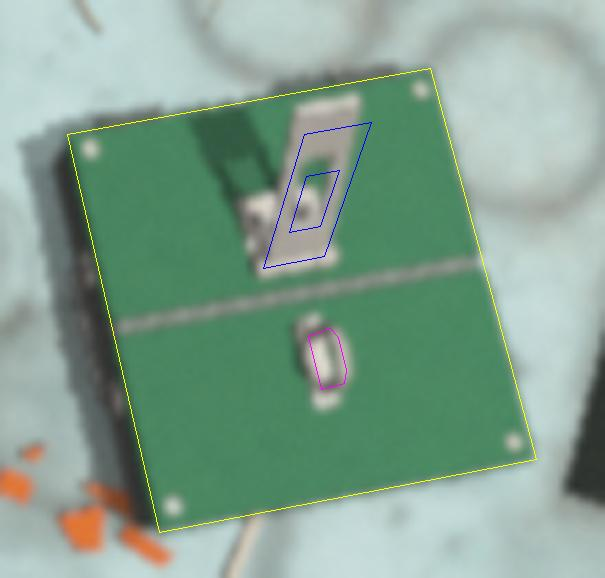

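```bash
sed -i 's/C=np.array(\[484.,-291.,0\])/C=np.array([484.,-290.5,0])/' ov.py; python3 ov.py 2.22
```

```text
(no output)
```

View pics/ov_2.22.png

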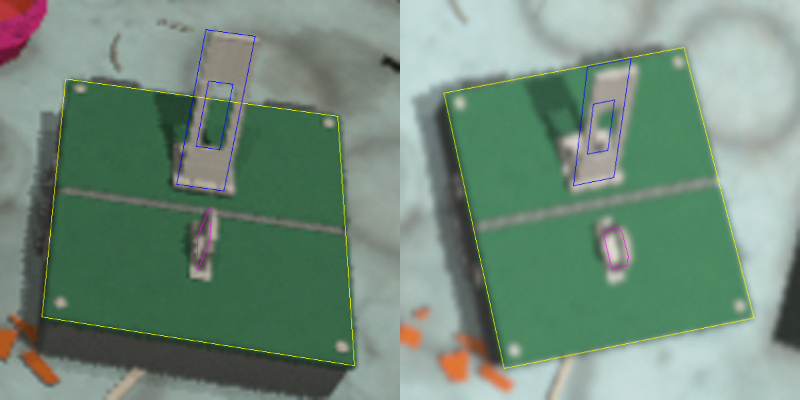

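```bash
python3 - <<'E'
from h import *
print("can rim",atz("top",402,113,80).round(),atz("scene",431,143,80).round(), "base",atz("scene",430,172,0).round())
print("brown",atz("top",440,90,60).round(),"base",atz("scene",474,157,0).round())
print("tub near",atz("top",354,170,50).round(),"press",[atz("top",u,v,250).round() for u,v in((500,100),(478,15),(560,60))],atz("top",455,125,30).round(), "box",atz("top",515,180,100).round())
import sys; sys.argv=["x"]
from ov import W
for c in((110,0,0),(78,0,0),(-66,0,0),(-31,0,0),(-31,32,0),(-31,90,0)):print(c,W(*c).round(1))
E
```

```text
can rim [ 756. -210.   80.] [ 746. -215.   80.] base [ 735. -233.    0.]
brown [ 840. -312.   60.] base [ 835. -319.    0.]
tub near [ 605. -101.   50.] press [array([ 719., -372.,  250.]), array([ 914., -328.,  250.]), array([ 821., -500.,  250.])] [ 759. -363.   30.] box [ 598. -481.  100.]
(110, 0, 0) [ 590.1 -261.4    0. ]
(78, 0, 0) [ 559.2 -269.8    0. ]
(-66, 0, 0) [ 420.4 -308.     0. ]
(-31, 0, 0) [ 454.1 -298.7    0. ]
(-31, 32, 0) [ 445.6 -267.9    0. ]
(-31, 90, 0) [ 430.3 -211.9    0. ]
```

```bash
python3 -m handwheel '[{"travel":[25,-35,0],"roll":-6},{"travel":[50,-70,0],"roll":-12},{"travel":[75,-105,0],"roll":-18},{"travel":[100,-140,0],"roll":-24},{"travel":[125,-175,0],"roll":-30},{"travel":[150,-210,0],"roll":-36},{"travel":[175,-245,0],"roll":-42},{"travel":[200,-280,0],"roll":-48}]' 1
python3 -m handwheel '[{"travel":[16,-35,0],"roll":-6},{"travel":[32,-70,0],"roll":-12},{"travel":[49,-105,0],"roll":-18},{"travel":[65,-140,0],"roll":-24},{"travel":[81,-175,0],"roll":-30},{"travel":[98,-210,0],"roll":-36},{"travel":[114,-245,0],"roll":-42},{"travel":[130,-280,0],"roll":-48}]'
python3 -m handwheel '[{"travel":[5,-36,0],"roll":-6},{"travel":[10,-72,0],"roll":-12},{"travel":[16,-108,0],"roll":-18},{"travel":[21,-144,0],"roll":-24},{"travel":[26,-180,0],"roll":-30},{"travel":[32,-216,0],"roll":-36},{"travel":[37,-252,0],"roll":-42},{"travel":[42,-287,0],"roll":-48}]'
```

```text
t: 0.9
eef_pos: [419.0, 304.1, 214.6]
tcp_rot: [-1.368, 1.571, -2.567]
ft_force: [0.0, -0.6, -0.1]
opening: 0.382
t: 1.7
eef_pos: [548.6, 24.1, 214.5]
tcp_rot: [-1.148, 1.57, 3.099]
ft_force: [0.1, 1.0, 0.5]
opening: 0.004
t: 2.5
eef_pos: [590.2, -262.9, 214.3]
tcp_rot: [-0.772, 1.57, 2.636]
ft_force: [0.5, 0.4, -0.0]
opening: 0.002
```

```bash
python3 -m handwheel '[{"travel":[0,0,-30],"roll":0},{"travel":[0,0,-60],"roll":0},{"travel":[0,0,-90],"roll":0},{"travel":[-5,-1.5,-92],"roll":0},{"travel":[-10,-3,-92],"roll":0},{"travel":[-10,-3,-92],"roll":0}]'
cat > look.py <<'E'
import sys
from h import *
from ov import *
from cell import env
tag=sys.argv[1];q=float(sys.argv[2]) if len(sys.argv)>2 else None
a=optics.read_camera("scene")[:,:,::-1];b=optics.read_camera("top")[:,:,::-1]
cv2.imwrite(f"pics/{tag}_s_raw.png",a);cv2.imwrite(f"pics/{tag}_t_raw.png",b)
overlay(a,"scene",(350,500,160,310),2.66,q,"pics/x.png");overlay(b,"top",(360,500,150,290),2.86,q,"pics/y.png")
x=cv2.imread("pics/x.png");y=cv2.imread("pics/y.png")
cv2.imwrite(f"pics/{tag}.png",np.hstack([cv2.resize(x,(400,400)),cv2.resize(y,(400,400))]))
s=env.state();print(s["t"],s["eef_pos"],s["ft_force"],s["opening"])
E
python3 look.py a1
```

```text
t: 3.1
eef_pos: [580.2, -264.8, 124.2]
tcp_rot: [2.271, 1.569, -0.599]
ft_force: [0.5, -0.0, 0.8]
opening: 0.004
3.2 [ 580.73262493 -264.76099965  124.42609771] [-0.92001711  0.22282989 -0.91069831] 0.0055379795619277215
```

View pics/a1.png

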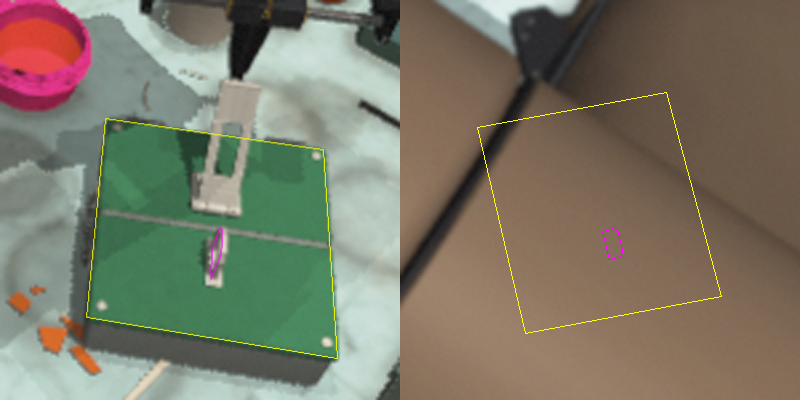

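```bash
python3 -m handwheel '[{"travel":[-10,-2.7,0],"roll":0},{"travel":[-19,-5.2,0],"roll":0},{"travel":[-29,-8,3],"roll":0},{"travel":[-38,-10.4,6],"roll":0},{"travel":[-48,-13.2,9],"roll":0},{"travel":[-58,-16,13],"roll":0},{"travel":[-68,-18.7,16],"roll":0},{"travel":[-68,-18.7,16],"roll":0}]'
python3 look.py a2 1.6
```

```text
t: 4.0
eef_pos: [511.2, -283.5, 139.2]
tcp_rot: [1.525, 1.57, -1.346]
ft_force: [0.4, 0.0, -0.0]
opening: 0.008
4.1 [ 512.18171204 -283.25706008  138.84771196] [0.02137712 0.06906533 0.25027137] 0.005728554398788806
```

View pics/a2.png

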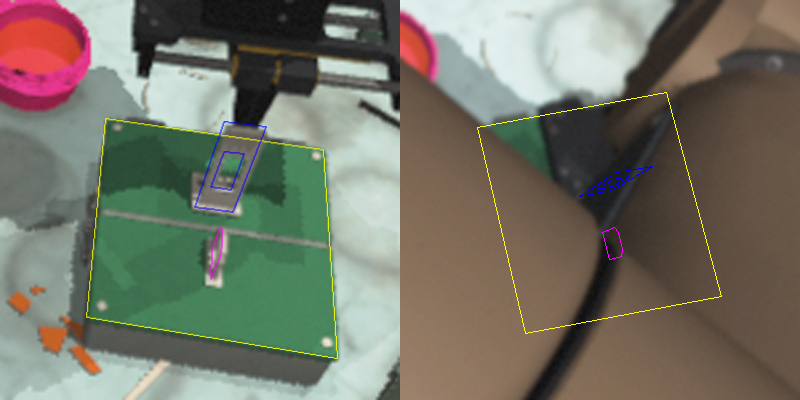

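```bash
python3 -m handwheel '[{"travel":[-13,-3.5,0],"roll":0},{"travel":[-25,-7,-1],"roll":0},{"travel":[-36,-10,-5],"roll":0},{"travel":[-46,-12.7,-11],"roll":0},{"travel":[-56,-15.4,-18],"roll":0},{"travel":[-64,-17.6,-27],"roll":0},{"travel":[-70,-19.3,-37],"roll":0},{"travel":[-76,-21,-47],"roll":0}]'
python3 look.py a3 0.45
```

```text
t: 4.9
eef_pos: [435.7, -304.2, 90.7]
tcp_rot: [-0.767, 1.571, 2.646]
ft_force: [0.3, -0.4, -0.0]
opening: 0.004
5.0 [ 435.17954443 -303.76733147   90.05859569] [ 0.17470421  0.22132536 -0.00058342] 0.0023372412292153233
```

View pics/a3.png

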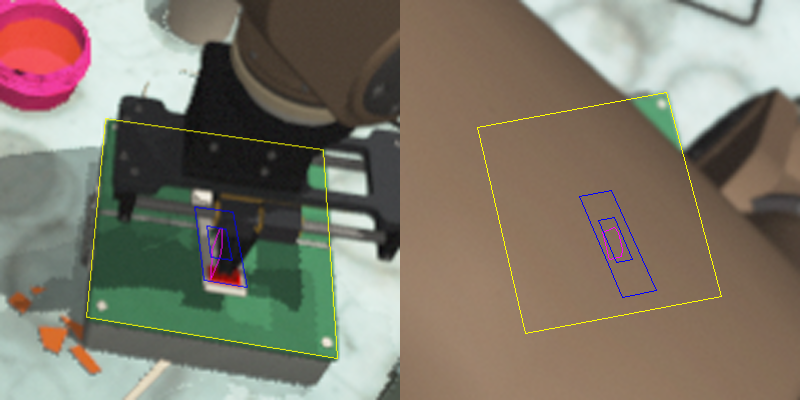

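```bash
python3 -m handwheel '[{"travel":[-4,-1,-6],"roll":0},{"travel":[-7,-2,-12],"roll":0},{"travel":[-10,-2.7,-18],"roll":0},{"travel":[-13,-3.6,-24],"roll":0},{"travel":[-14,-3.8,-26],"roll":0},{"travel":[-14,-3.8,-27],"roll":0},{"travel":[-14,-3.8,-27],"roll":0}]'
python3 -m handwheel '[{"travel":[0,0,-1],"roll":0},{"travel":[0,0,-2],"roll":0},{"travel":[0,0,-2],"roll":0}]'
python3 look.py a4 0
```

```text
t: 5.7
eef_pos: [422.3, -307.9, 64.6]
tcp_rot: [1.068, 1.571, -1.802]
ft_force: [0.2, 0.3, -0.4]
opening: 0.006
t: 6.0
eef_pos: [422.4, -307.9, 62.8]
tcp_rot: [1.989, 1.57, -0.881]
ft_force: [0.5, -0.1, 0.5]
opening: 0.002
6.1 [ 422.42943704 -307.89268307   62.76480128] [ 0.45695991 -0.00154142  0.73353158] 0.00713218965089488
```

View pics/a4.png

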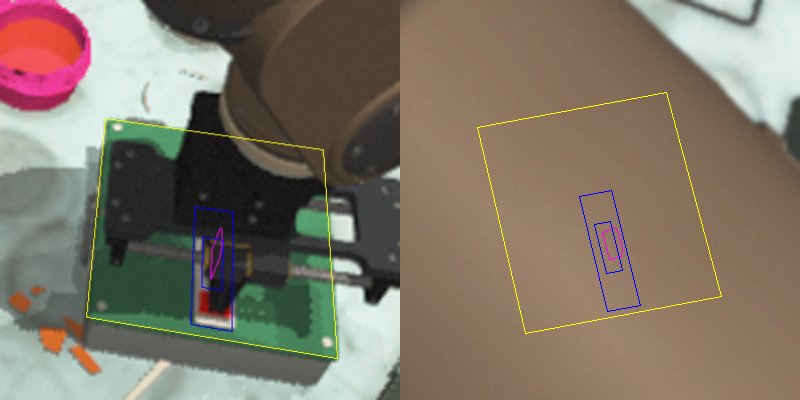

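```bash
python3 -m handwheel '[{"travel":[0,0,-1],"roll":0},{"travel":[0,0,-2],"roll":0},{"travel":[0,0,-2],"roll":0}]'
```

```text
t: 6.4
eef_pos: [422.5, -308.0, 62.2]
tcp_rot: [2.065, 1.569, -0.805]
ft_force: [-4.0, 3.2, 23.0]
opening: 0.004
```

```bash
python3 -m handwheel '[{"travel":[0,0,20],"roll":0},{"travel":[0,0,60],"roll":0},{"travel":[0,0,100],"roll":0},{"travel":[5,48,115],"roll":7},{"travel":[10,96,115],"roll":14},{"travel":[15,144,115],"roll":21},{"travel":[20,192,115],"roll":28},{"travel":[25,240,115],"roll":35}]' -1
python3 -m handwheel '[{"travel":[5,45,0],"roll":6},{"travel":[10,90,0],"roll":11},{"travel":[16,135,0],"roll":17},{"travel":[21,176,0],"roll":22.3},{"travel":[21,176,0],"roll":22.3}]'
python3 - <<'E'
from cell import env
from scipy.spatial.transform import Rotation as R
import numpy as np
s=env.state();m=R.from_euler('xyz',s["tcp_rot"]).as_matrix();print(s["eef_pos"],np.degrees(np.arctan2(m[1,1],m[0,1])),s["joints"],s["opening"])
E
python3 look.py a5 0
python3 - <<'E'
import cv2,numpy as np
a=cv2.imread("pics/a5_s_raw.png");b=cv2.imread("pics/a5_t_raw.png")
cv2.imwrite("pics/a5p.png",np.hstack([cv2.resize(a[100:260,160:320],(400,400)),cv2.resize(b[130:290,190:350],(400,400))]))
E
```

```text
t: 7.2
eef_pos: [447.0, -66.0, 175.8]
tcp_rot: [1.875, 1.57, -0.38]
ft_force: [1.3, -0.3, -0.5]
opening: 0.622
t: 7.7
eef_pos: [468.3, 111.9, 175.6]
tcp_rot: [2.798, 1.57, 0.935]
ft_force: [-0.6, -0.4, -0.3]
opening: 0.987
[468.26530255 111.88845464 175.58951948] -16.725456449346307 [9.69914821e-02 3.39346494e-01 1.94849916e+00 5.66322867e-04
 8.53363409e-01 3.88533465e-01] 0.9869015989367302
7.8 [467.96014237 108.74986316 175.45381173] [ 0.42243965 -0.12093303 -0.71993707] 0.9990253250212808
```

View pics/a5.png

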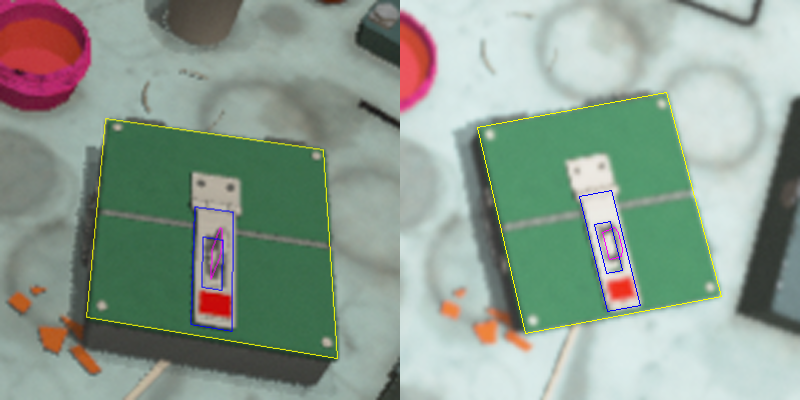

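View pics/a5p.png

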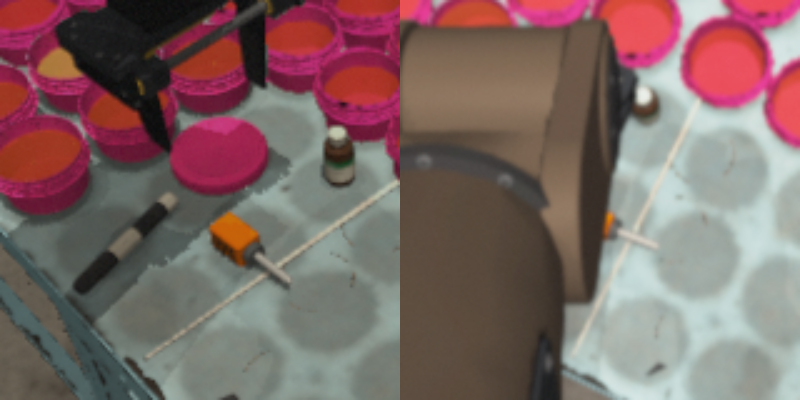

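```bash
python3 - <<'E'
from ov import *
a=cv2.imread("pics/a5_s_raw.png");b=cv2.imread("pics/a5_t_raw.png")
overlay(a,"scene",(415,450,220,290),8.5,0,"pics/x.png");overlay(b,"top",(415,450,205,275),8.5,0,"pics/y.png")
x=cv2.imread("pics/x.png");y=cv2.imread("pics/y.png")
overlay(a,"scene",(415,450,220,290),8.5,0,"pics/x.png");
r=lambda i,u0,u1,v0,v1:cv2.resize(i[v0:v1,u0:u1],None,fx=8.5,fy=8.5,interpolation=cv2.INTER_CUBIC)
z=[x,r(a,415,450,220,290),y,r(b,415,450,205,275)];h=min(i.shape[0] for i in z)
o=np.hstack([i[:h] for i in z]);o=cv2.resize(o,(800,int(h*800/o.shape[1])));cv2.imwrite("pics/stz.png",o);print(o.shape)
E
```

```text
(399, 800, 3)
```

View pics/stz.png

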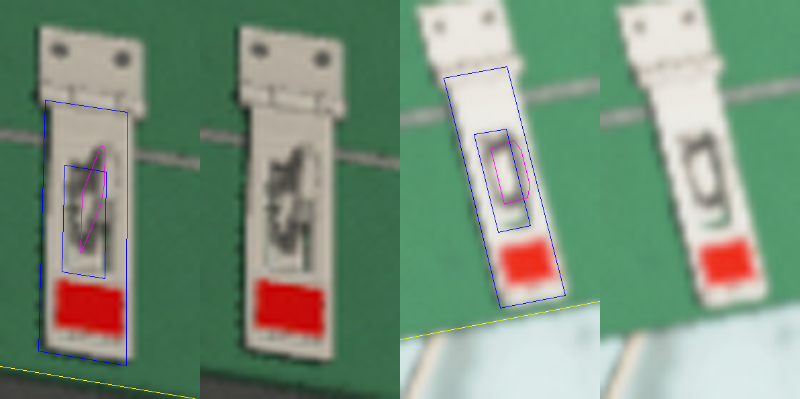

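```bash
python3 -m handwheel '[{"travel":[0.5,0,-45],"roll":0},{"travel":[0.5,0,-90],"roll":0},{"travel":[0.5,0,-120],"roll":0},{"travel":[0.5,0,-140],"roll":0},{"travel":[0.5,0,-155],"roll":0},{"travel":[0.5,0,-165],"roll":0},{"travel":[0.5,0,-170],"roll":0},{"travel":[0.5,0,-170],"roll":0}]'
python3 - <<'E'
from cell import env,optics
import cv2
s=env.state();print(s["eef_pos"],s["ft_force"])
a=optics.read_camera("scene")[:,:,::-1]
cv2.imwrite("pics/b1.png",cv2.resize(a[100:250,170:330],None,fx=4,fy=4,interpolation=cv2.INTER_CUBIC))
E
```

```text
t: 8.6
eef_pos: [468.8, 107.6, 5.5]
tcp_rot: [-1.02, 1.57, -2.891]
ft_force: [0.4, 0.6, -0.0]
opening: 1.003
[468.77818787 107.59705171   5.54560987] [ 0.38335435  0.62917899 -0.00666135]
```

View pics/b1.png

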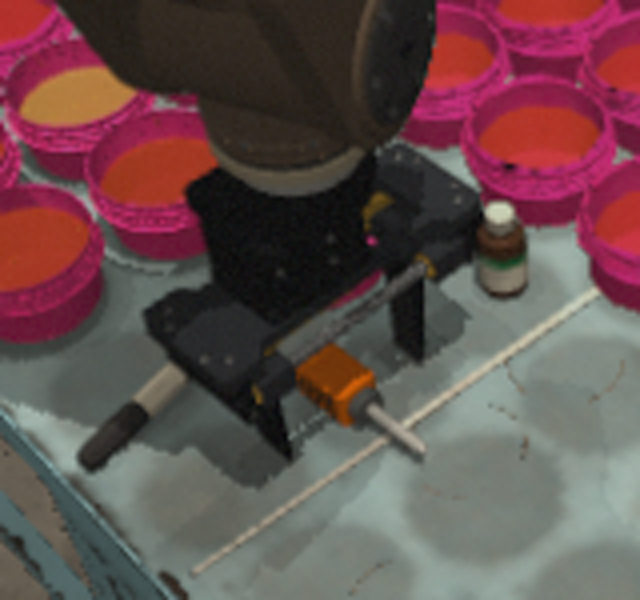

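Fingers straddle the orange grip (crop px 335,385), with bottle (500,250) and marker clear. Close.

```bash
python3 -m handwheel '[{"travel":[0,0,0],"roll":0},{"travel":[0,0,0],"roll":0},{"travel":[0,0,0],"roll":0},{"travel":[0,0,0],"roll":0},{"travel":[0,0,0],"roll":0},{"travel":[0,0,0],"roll":0},{"travel":[0,0,0],"roll":0},{"travel":[0,0,0],"roll":0}]' 1
python3 -m handwheel '[{"travel":[0,0,0],"roll":0},{"travel":[0,0,0],"roll":0},{"travel":[0,0,10],"roll":0},{"travel":[0,0,40],"roll":0},{"travel":[0,0,80],"roll":0},{"travel":[0,0,120],"roll":0},{"travel":[0,0,120],"roll":0}]'
python3 - <<'E'
from cell import env,optics
import cv2,numpy as np
from scipy.spatial.transform import Rotation as R
a=optics.read_camera("scene")[:,:,::-1];b=optics.read_camera("top")[:,:,::-1]
cv2.imwrite("pics/b2.png",cv2.resize(a[60:220,190:350],None,fx=3.7,fy=3.7,interpolation=cv2.INTER_CUBIC));cv2.imwrite("pics/b2t_raw.png",b);cv2.imwrite("pics/b2s_raw.png",a)
s=env.state();m=R.from_euler('xyz',s["tcp_rot"]).as_matrix();print(s["eef_pos"],np.degrees(np.arctan2(m[1,1],m[0,1])),s["opening"]*95)
E
```

```text
t: 9.45
eef_pos: [468.8, 108.2, 5.6]
tcp_rot: [1.223, 1.571, -0.647]
ft_force: [-0.9, 0.2, 0.0]
opening: 0.384
t: 10.15
eef_pos: [470.6, 108.4, 130.4]
tcp_rot: [1.956, 1.563, 0.086]
ft_force: [0.7, -0.8, -1.5]
opening: 0.292
[468.84787184 108.17916162 126.57584271] -17.14260989383834 27.418609022550864
```

View pics/b2.png

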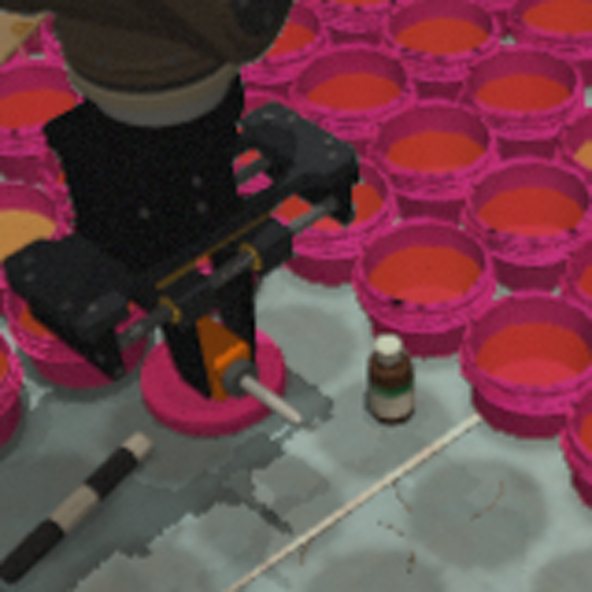

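```bash
python3 - <<'E'
from h import *
u,v=(298.5)/3.7-.5+190,(420.5)/3.7-.5+60
t=atz("scene",u,v,135.8);d=t[:2]-[468.8,108.2];print(t.round(1),np.linalg.norm(d),np.degrees(np.arctan2(d[1],d[0])))
b=cv2.imread("pics/b2t_raw.png");p=proj("top",t)[0];print(p)
u0,v0=int(p[0])-40,int(p[1])-40
cv2.imwrite("pics/b2t.png",cv2.resize(b[v0:v0+80,u0:u0+80],None,fx=6,fy=6));print(u0,v0)
E
```

```text
[454.5  45.9 135.8] 63.901685635821444 -102.9274429153891
[288.37060498 218.52682602]
248 178
```

View pics/b2t.png

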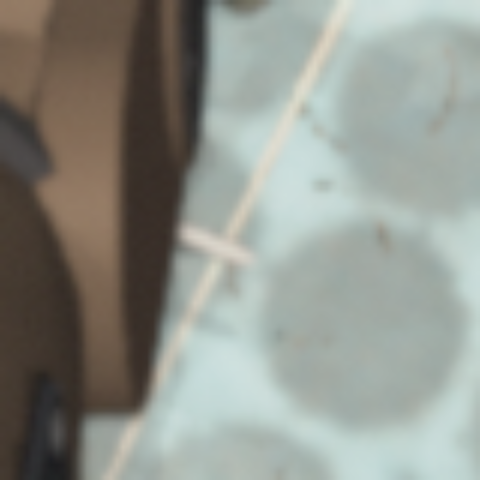

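```bash
cat >> h.py <<'E'
def tri(a,b):
    o1,d1=ray("scene",*a);o2,d2=ray("top",*b);A=np.c_[d1,-d2]
    s,t=np.linalg.lstsq(A,o2-o1,rcond=None)[0];p,q=o1+s*d1,o2+t*d2
    return (p+q)/2,np.linalg.norm(p-q)
E
python3 - <<'E'
from h import *
t,g=tri((270.2,173.2),(289.7,220.9));print(t.round(1),g)
d=t[:2]-[468.8,108.2];print(np.linalg.norm(d),np.degrees(np.arctan2(d[1],d[0])))
b=cv2.imread("pics/b2s_raw.png");cv2.imwrite("pics/b2z.png",cv2.resize(b[130:190,220:290],None,fx=10,fy=10,interpolation=cv2.INTER_CUBIC))
E
```

```text
[448.5  41.7 143.4] 0.3507866386548348
69.51567502401235 -107.00982763587658
```

View pics/b2z.png

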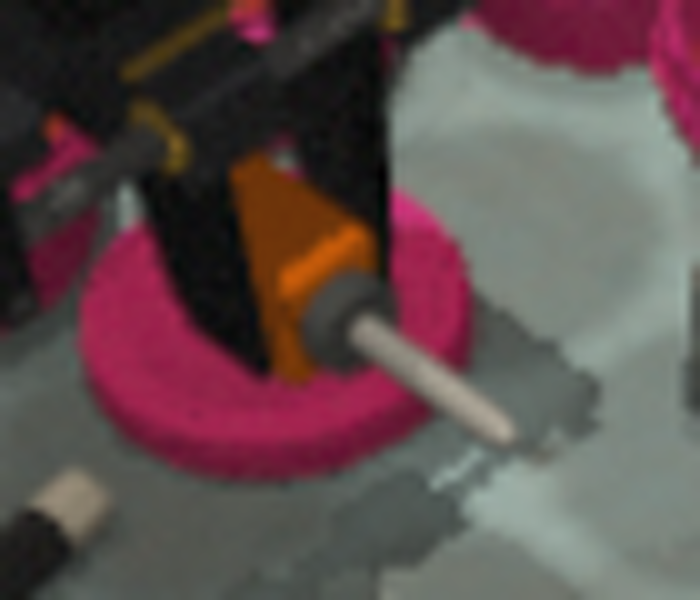

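```bash
python3 -m handwheel '[{"travel":[-5,-38,0],"roll":4},{"travel":[-10,-77,0],"roll":8},{"travel":[-15,-115,0],"roll":12},{"travel":[-21,-153,0],"roll":16},{"travel":[-26,-192,0],"roll":20},{"travel":[-32,-230,0],"roll":24.5},{"travel":[-37,-268,0],"roll":28.5},{"travel":[-42,-306,0],"roll":32.5}]'
python3 -m handwheel '[{"travel":[0,0,-20],"roll":0},{"travel":[0,0,-35],"roll":0},{"travel":[0,0,-45],"roll":0},{"travel":[0,0,-45],"roll":0},{"travel":[0,0,-45],"roll":0},{"travel":[0,0,-45],"roll":0}]'
cat > pose.py <<'E'
from cell import env
import numpy as np
from scipy.spatial.transform import Rotation as R
from ov import C,th
s=env.state();m=R.from_euler('xyz',s["tcp_rot"]).as_matrix();p=s["eef_pos"];d=p-C;c,k=np.cos(th),np.sin(th)
print("t",s["t"],p.round(1),"jaw",np.degrees(np.arctan2(m[1,1],m[0,1])).round(2),"tilt",m[2,0].round(4),"rel eye x,y,z",(c*d[0]+k*d[1]+31).round(1),(-k*d[0]+c*d[1]).round(1),(p[2]-76).round(1),"F",s["ft_force"].round(1),"open",(s["opening"]*95).round(1))
E
python3 pose.py; python3 look.py c1 0
python3 - <<'E'
import cv2,numpy as np
a=cv2.imread("pics/c1_s_raw.png");b=cv2.imread("pics/c1_t_raw.png")
cv2.imwrite("pics/c1z.png",np.hstack([cv2.resize(x,(400,400),interpolation=cv2.INTER_CUBIC) for x in(a[200:280,370:450],b[180:260,370:450])]))
E
```

```text
t: 11.05
eef_pos: [425.7, -199.0, 124.3]
tcp_rot: [-2.451, 1.568, 2.533]
ft_force: [0.3, 1.1, 0.7]
opening: 0.29
t: 11.65
eef_pos: [427.0, -197.7, 81.0]
tcp_rot: [0.835, 1.57, -0.467]
ft_force: [0.1, 0.0, -0.6]
opening: 0.295
11.75 [ 427.04761303 -197.76644553   81.16493381] [ 0.56078265 -0.35300531 -0.17149023] 0.293427505493472Traceback (most recent call last):
  File "pose.py", line 6, in <module>
    print("t",s["t"],p.round(1),"jaw",np.degrees(np.arctan2(m[1,1],m[0,1])).round(2),"tilt",m[2,0].round(4),"rel eye x,y,z",(c*d[0]+k*d[1]+31).round(1),(-k*d[0]+c*d[1]).round(1),(p[2]-76).round(1),"F",s["ft_force"].round(1),"open",(s["opening"]*95).round(1))
                                                                                                                                                                                                                                       ^^^^^^^^^^^^^^^^^^^^^^^
AttributeError: 'float' object has no attribute 'round'
```

View pics/c1.png

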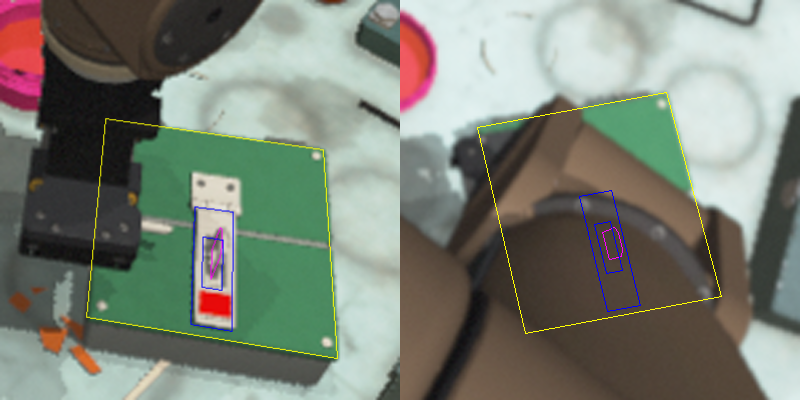

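View pics/c1z.png

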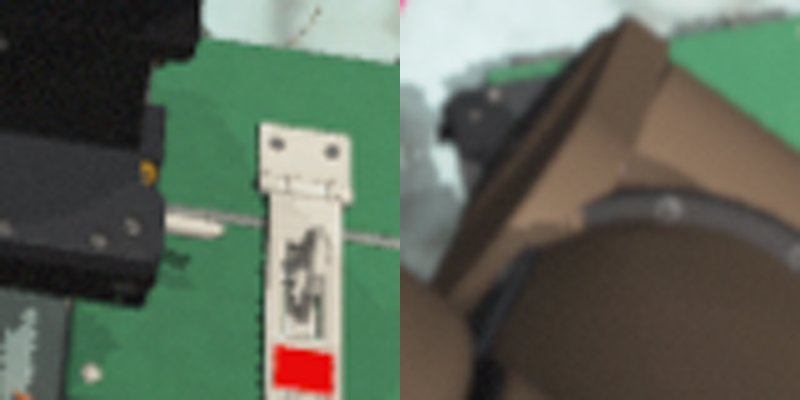

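```bash
sed -i 's/(s\["opening"\]\*95).round(1)/round(s["opening"]*95,1)/' pose.py; python3 pose.py; python3 - <<'E'
from h import *
def tip(T,yaw,L=74,dz=9.5): a=np.radians(yaw);return np.array(T)+[L*np.cos(a),L*np.sin(a),dz]
print("c1 scene pred",proj("scene",tip((427,-197.8,81.1),-74.6)),"meas 414.6 245.8")
for dz in(9.5,13,17):
  print(dz,"b2 pred scene",proj("scene",tip((468.85,108.2,126.6),-107.1,74,dz)),"meas 271 173; top",proj("top",tip((468.85,108.2,126.),-107.1,74,dz)),"meas 289.7 220.9", "c1",proj("scene",tip((427,-197.8,81.1),-74.6,74,dz)))
p=proj("scene",[[454.1,-298.7,76],[454.1,-298.7,92]]);print(p)
a=cv2.imread("pics/b2t_raw.png")
E
```

```text
t 11.75 [ 427.  -197.8   81.2] jaw 15.38 tilt -1.0 rel eye x,y,z 0.6 104.5 5.2 F [ 0.6 -0.4 -0.2] open 27.9
c1 scene pred [[416.13654182 246.24429171]] meas 414.6 245.8
9.5 b2 pred scene [[271.95387536 176.85130119]] meas 271 173; top [[291.8352467  222.14927704]] meas 289.7 220.9 c1 [[416.13654182 246.24429171]]
13 b2 pred scene [[271.7957924  175.66140849]] meas 271 173; top [[291.74493113 221.92210291]] meas 289.7 220.9 c1 [[416.48506342 245.22467703]]
17 b2 pred scene [[271.61381881 174.29169078]] meas 271 173; top [[291.64076837 221.66009843]] meas 289.7 220.9 c1 [[416.88644717 244.05041189]]
[[430.99119078 253.21945544]
 [432.83358422 248.65875444]]
```

```bash
python3 -m handwheel '[{"travel":[-0.3,0,-6],"roll":0},{"travel":[-0.6,-0.2,-13],"roll":0},{"travel":[2,-9.8,-13],"roll":0},{"travel":[4.7,-19.5,-13],"roll":0},{"travel":[6,-24.3,-13],"roll":0},{"travel":[6,-24.3,-13],"roll":0},{"travel":[6,-24.3,-13],"roll":0}]'
python3 pose.py; python3 look.py c2 0
python3 - <<'E'
import cv2,numpy as np
a=cv2.imread("pics/c2_s_raw.png")
cv2.imwrite("pics/c2z.png",cv2.resize(a[220:280,390:460],None,fx=10,fy=10,interpolation=cv2.INTER_CUBIC))
E
```

```text
t: 12.45
eef_pos: [432.7, -222.3, 67.7]
tcp_rot: [2.885, 1.571, 1.582]
ft_force: [-0.4, -0.1, -0.7]
opening: 0.291
t 12.45 [ 432.7 -222.3   67.7] jaw 15.33 tilt -1.0 rel eye x,y,z -0.4 79.4 -8.3 F [-0.4 -0.1 -0.7] open 27.6
12.55 [ 432.63736882 -221.97537439   67.69631293] [ 0.47883854  0.00278438 -0.39420287] 0.2887816016555362
```

View pics/c2z.png

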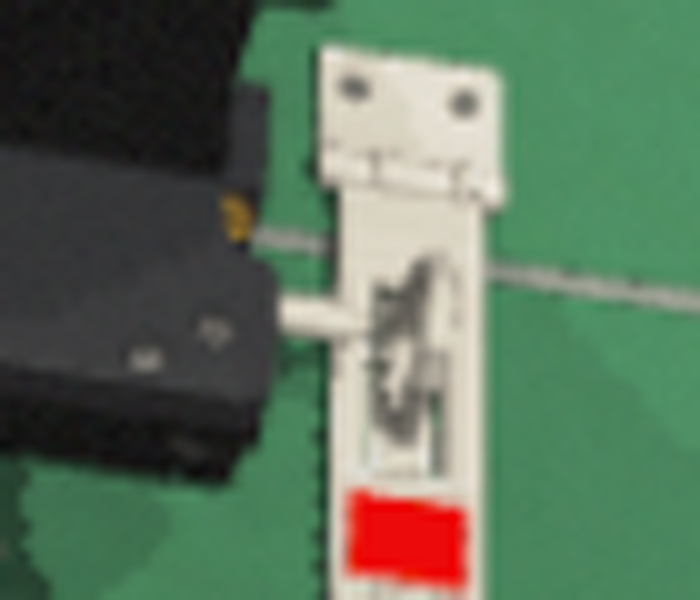

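```bash
python3 -m handwheel '[{"travel":[1.3,-4.8,0],"roll":0},{"travel":[2.6,-9.6,0],"roll":0},{"travel":[4,-14.5,0],"roll":0},{"travel":[4,-14.5,0],"roll":0}]'
python3 pose.py; python3 look.py c3 0
python3 - <<'E'
import cv2,numpy as np
a=cv2.imread("pics/c3_s_raw.png")
cv2.imwrite("pics/c3z.png",cv2.resize(a[220:280,390:460],None,fx=10,fy=10,interpolation=cv2.INTER_CUBIC))
E
```

```text
t: 12.95
eef_pos: [437.1, -237.4, 67.7]
tcp_rot: [0.754, 1.57, -0.549]
ft_force: [0.1, -0.5, -0.6]
opening: 0.291
t 12.95 [ 437.1 -237.4   67.7] jaw 15.33 tilt -1.0 rel eye x,y,z -0.2 63.7 -8.3 F [ 0.1 -0.5 -0.6] open 27.6
13.05 [ 436.71739214 -236.73617758   67.59563549] [-0.72751278 -0.24971392 -0.93869271] 0.2917084465073173
```

View pics/c3z.png

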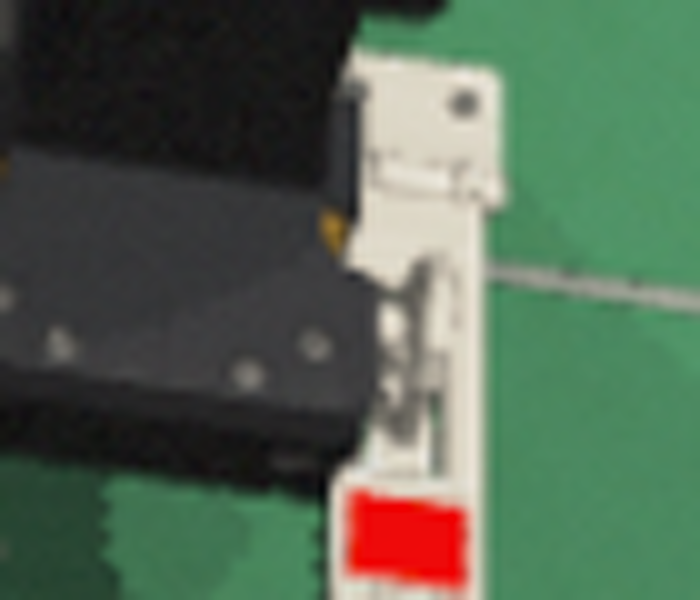

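```bash
python3 -m handwheel '[{"travel":[1.3,-4.8,0],"roll":0},{"travel":[2.6,-9.6,0],"roll":0},{"travel":[4,-14.5,0],"roll":0},{"travel":[5.3,-19.3,0],"roll":0},{"travel":[6.6,-24,0],"roll":0},{"travel":[6.6,-24,0],"roll":0}]'
python3 pose.py
python3 -m handwheel '[{"travel":[0.5,-1.9,0],"roll":0},{"travel":[1,-3.9,0],"roll":0},{"travel":[1,-3.9,0],"roll":0}]'
python3 pose.py
```

```text
t: 13.65
eef_pos: [443.6, -261.3, 67.6]
tcp_rot: [0.734, 1.57, -0.569]
ft_force: [0.7, 0.3, -0.6]
opening: 0.292
t 13.65 [ 443.6 -261.3   67.6] jaw 15.33 tilt -1.0 rel eye x,y,z -0.2 38.9 -8.4 F [ 0.7  0.3 -0.6] open 27.8
t: 13.95
eef_pos: [444.5, -264.7, 67.7]
tcp_rot: [0.846, 1.571, -0.457]
ft_force: [0.5, 0.3, -0.6]
opening: 0.289
t 13.95 [ 444.5 -264.7   67.7] jaw 15.35 tilt -1.0 rel eye x,y,z -0.3 35.3 -8.3 F [ 0.5  0.3 -0.6] open 27.5
```

Push on by small steps until the collar meets the loop.

```bash
python3 -m handwheel '[{"travel":[0.5,-1.9,0],"roll":0},{"travel":[0.5,-1.9,0],"roll":0}]'
python3 -m handwheel '[{"travel":[0.4,-1.5,0],"roll":0},{"travel":[0.4,-1.5,0],"roll":0}]'; python3 pose.py; python3 look.py c4 0
```

```text
t: 14.15
eef_pos: [445.0, -266.6, 67.7]
tcp_rot: [0.93, 1.571, -0.373]
ft_force: [-0.1, -0.2, -0.9]
opening: 0.293
t: 14.35
eef_pos: [445.4, -268.1, 67.7]
tcp_rot: [0.923, 1.571, -0.38]
ft_force: [-0.3, 0.3, -0.2]
opening: 0.291
t 14.35 [ 445.4 -268.1   67.7] jaw 15.36 tilt -1.0 rel eye x,y,z -0.3 31.8 -8.3 F [-0.3  0.3 -0.2] open 27.6
14.45 [ 445.26274866 -267.92912308   67.64472689] [-0.70931732 -0.38132204 -0.15422597] 0.29471638368254893
```

View pics/c4.png

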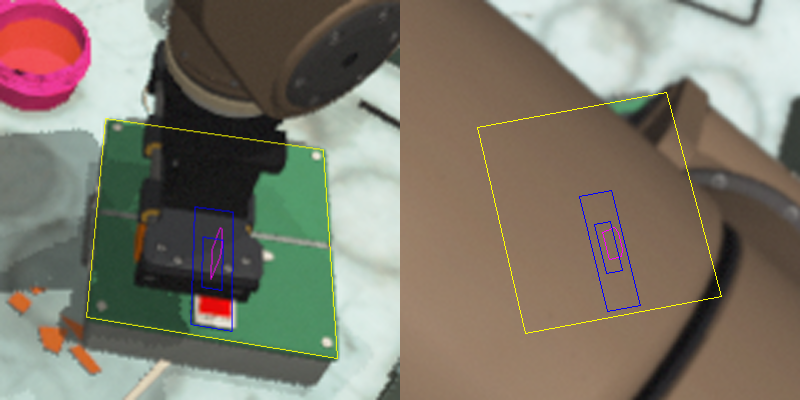

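```bash
python3 - <<'E'
from h import *; from ov import *
a=cv2.imread("pics/c4_s_raw.png");cv2.imwrite("pics/c4z.png",cv2.resize(a[225:285,395:465],None,fx=10,fy=10,interpolation=cv2.INTER_CUBIC))
for y in(-30,-35,-38,-42,-45): print(y,((proj("scene",W(-31,y,77.5))[0]-[395,225]+.5)*10).round())
E
```

```text
-30 [529. 308.]
-35 [556. 312.]
-38 [572. 315.]
-42 [594. 318.]
-45 [610. 321.]
```

View pics/c4z.png

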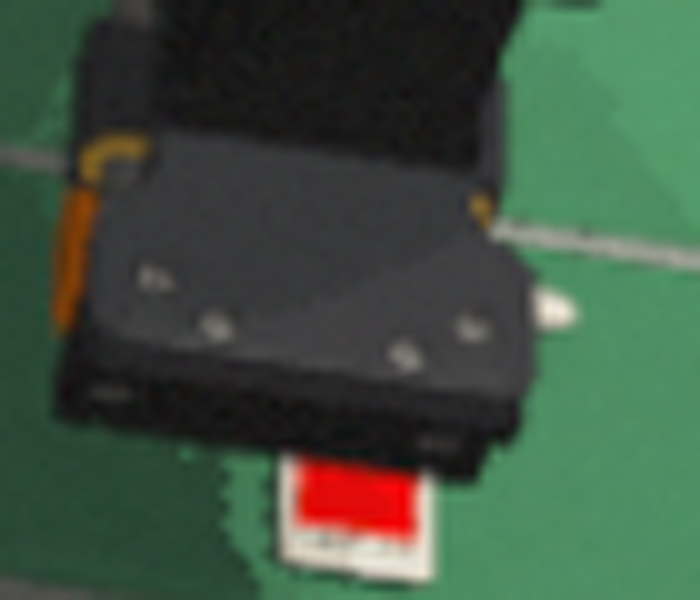

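```bash
python3 -m handwheel '[{"travel":[0.3,-1.2,0],"roll":0},{"travel":[0.3,-1.2,0],"roll":0}]'
python3 -m handwheel '[{"travel":[0.3,-1,0],"roll":0},{"travel":[0.3,-1,0],"roll":0}]'; python3 pose.py
```

```text
t: 14.65
eef_pos: [445.7, -269.3, 67.7]
tcp_rot: [1.081, 1.571, -0.222]
ft_force: [-0.7, -0.1, -0.8]
opening: 0.291
t: 14.85
eef_pos: [445.9, -270.2, 67.6]
tcp_rot: [2.645, 1.571, 1.342]
ft_force: [-0.1, 0.1, -0.3]
opening: 0.294
t 14.85 [ 445.9 -270.2   67.6] jaw 15.36 tilt -1.0 rel eye x,y,z -0.4 29.7 -8.4 F [-0.1  0.1 -0.3] open 27.9
```

```bash
python3 -m handwheel '[{"travel":[0.3,-1,0],"roll":0},{"travel":[0.3,-1,0],"roll":0}]'
python3 -m handwheel '[{"travel":[0.3,-1,0],"roll":0},{"travel":[0.3,-1,0],"roll":0}]'; python3 pose.py
```

```text
t: 15.05
eef_pos: [445.9, -270.6, 67.6]
tcp_rot: [-2.853, 1.569, 2.127]
ft_force: [-0.5, 5.0, 1.6]
opening: 0.29
t: 15.25
eef_pos: [445.9, -270.9, 67.5]
tcp_rot: [-2.806, 1.568, 2.175]
ft_force: [-0.1, 9.9, 3.9]
opening: 0.294
t 15.25 [ 445.9 -270.9   67.5] jaw 15.35 tilt -1.0 rel eye x,y,z -0.6 29.0 -8.5 F [-0.1  9.9  3.9] open 27.9
```

```bash
python3 -m handwheel '[{"travel":[-0.4,1.5,0],"roll":0},{"travel":[-0.4,1.5,-1],"roll":0},{"travel":[-0.4,1.5,-1],"roll":0}]'
python3 -m handwheel '[{"travel":[0,0,-1],"roll":0},{"travel":[0,0,-1],"roll":0}]'
python3 -m handwheel '[{"travel":[0,0,-1],"roll":0},{"travel":[0,0,-1],"roll":0}]';python3 pose.py
```

```text
t: 15.55
eef_pos: [446.0, -270.4, 66.5]
tcp_rot: [-2.917, 1.57, 2.064]
ft_force: [0.3, 4.6, 0.3]
opening: 0.291
t: 15.75
eef_pos: [445.9, -270.4, 65.5]
tcp_rot: [-2.758, 1.57, 2.222]
ft_force: [-0.8, 5.3, 0.5]
opening: 0.291
t: 15.95
eef_pos: [445.9, -270.4, 64.5]
tcp_rot: [-2.74, 1.57, 2.241]
ft_force: [-1.4, 4.8, 0.9]
opening: 0.294
t 15.95 [ 445.9 -270.4   64.5] jaw 15.35 tilt -1.0 rel eye x,y,z -0.4 29.5 -11.5 F [-1.4  4.8  0.9] open 27.9
```

```bash
python3 -m handwheel '[{"travel":[0,0,-1],"roll":0},{"travel":[0,0,-1],"roll":0}]'
python3 -m handwheel '[{"travel":[0,0,-1],"roll":0},{"travel":[0,0,-1],"roll":0}]';python3 pose.py
```

```text
t: 16.15
eef_pos: [445.9, -270.4, 63.8]
tcp_rot: [-2.871, 1.57, 2.11]
ft_force: [-1.6, 7.5, 6.4]
opening: 0.297
t: 16.35
eef_pos: [446.1, -270.6, 63.5]
tcp_rot: [0.846, 1.57, -0.456]
ft_force: [-3.1, 7.0, 13.9]
opening: 0.29
t 16.35 [ 446.1 -270.6   63.5] jaw 15.36 tilt -1.0 rel eye x,y,z -0.3 29.3 -12.5 F [-3.1  7.  13.9] open 27.5
```

```bash
python3 -m handwheel '[{"travel":[0,0,1.2],"roll":0},{"travel":[0,0,1.2],"roll":0}]'
python3 -m handwheel '[{"travel":[0,0,0],"roll":0},{"travel":[0,0,0],"roll":0},{"travel":[0,0,0],"roll":0},{"travel":[0,0,0],"roll":0},{"travel":[0,0,0],"roll":0},{"travel":[0,0,0],"roll":0},{"travel":[0,0,0],"roll":0},{"travel":[0,0,0],"roll":0}]' -1
python3 pose.py
```

```text
t: 16.55
eef_pos: [446.0, -270.6, 64.0]
tcp_rot: [2.339, 1.571, 1.037]
ft_force: [-1.4, 5.4, 3.6]
opening: 0.29
t: 17.35
eef_pos: [446.1, -270.6, 63.9]
tcp_rot: [1.167, 1.571, -0.135]
ft_force: [0.4, -0.3, -0.4]
opening: 0.909
t 17.35 [ 446.1 -270.6   63.9] jaw 15.36 tilt -1.0 rel eye x,y,z -0.3 29.2 -12.1 F [ 0.4 -0.3 -0.4] open 86.4
```

```bash
python3 -m handwheel '[{"travel":[0,0,10],"roll":0},{"travel":[0,0,30],"roll":0},{"travel":[0,0,70],"roll":0},{"travel":[0,0,110],"roll":0},{"travel":[0,40,130],"roll":0},{"travel":[0,85,130],"roll":0},{"travel":[0,130,130],"roll":0},{"travel":[0,175,130],"roll":0}]'
python3 -m handwheel '[{"travel":[10,45,0],"roll":0},{"travel":[20,90,0],"roll":0},{"travel":[30,135,0],"roll":0},{"travel":[40,180,0],"roll":0},{"travel":[40,180,0],"roll":0},{"travel":[40,180,0],"roll":0}]'
python3 look.py d1 0; python3 - <<'E'
import cv2,numpy as np
a=cv2.imread("pics/d1_s_raw.png");b=cv2.imread("pics/d1_t_raw.png")
cv2.imwrite("pics/d1z.png",np.hstack([cv2.resize(x,(400,400),interpolation=cv2.INTER_CUBIC) for x in(a[222:282,395:455],b[205:265,400:460])]))
cv2.imwrite("pics/d1f.png",a)
E
```

```text
t: 18.15
eef_pos: [445.7, -94.1, 194.8]
tcp_rot: [1.001, 1.569, -0.302]
ft_force: [1.5, 0.3, -0.0]
opening: 1.002
t: 18.75
eef_pos: [485.9, 85.2, 194.3]
tcp_rot: [0.968, 1.57, -0.332]
ft_force: [-0.2, 0.1, 0.5]
opening: 1.0
18.85 [485.86981127  83.69585422 194.18156567] [ 0.60241403  0.40494589 -0.21746434] 0.9993554605902247
```

View pics/d1z.png

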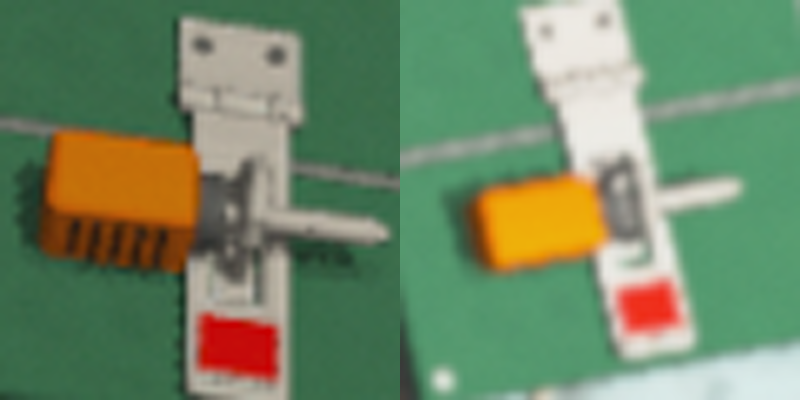

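View pics/d1f.png

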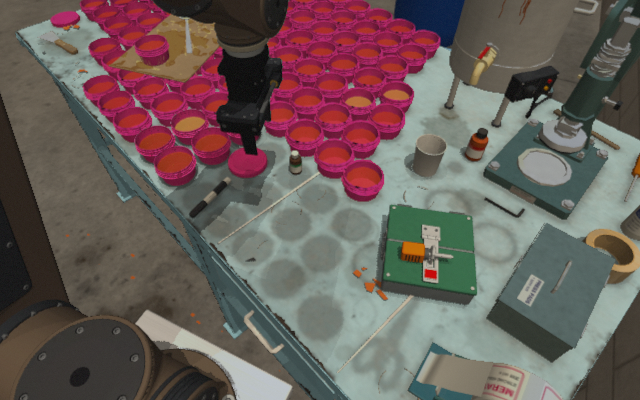

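```bash
python3 - <<'E'
from h import *; from ov import C,th
def loc(p):
    c,s=np.cos(th),np.sin(th);d=p-C;return np.array([c*d[0]+s*d[1]+31,-s*d[0]+c*d[1],d[2]-76]).round(1)
f=lambda u,v,o:(u/6.667-.5+o[0],v/6.667-.5+o[1])
t,g=tri(f(388,233,(395,222)),f(341,186,(400,205)));print("tip rel eye",loc(t),g)
# grip top-face centre
s=[f(u,v,(395,222)) for u,v in((55,130),(200,155),(195,225),(45,205))];tt=[f(u,v,(400,205)) for u,v in((72,195),(190,175),(210,240),(90,270))]
c,g=tri(np.mean(s,0),np.mean(tt,0));print("grip top rel eye",loc(c),g)
E
```

```text
tip rel eye [ -2.1 -38.9   3.3] 0.838706750513521
grip top rel eye [-0.9 35.6  8.1] 1.3190611607234066
```

```bash
python3 -c "
from cell import job,env
print(job.job_done(), env.state()['t'])"
```

```text
the job is handed in; nothing more can be done
the job is handed in; nothing more can be done
```

The case is locked. I swung the hasp flat over the staple, pushed the pin through the loop until its collar met it at about 10 N, released it, and moved the arm clear. I handed in at about 18.9 s; no verdict is reported.

**Pin:** Measured from the final pictures, relative to `staple_eye`:

| Point | x (mm) | y (mm) | z (mm) |
|---|---|---|---|
| Tip | -2 | -39 | +3 |
| Grip centre | -1 | +35 | -7 |

- All of these are inside the limits. They are good to about 2–3 mm.
- The collar's contact puts home at about 32 mm, so the 35 mm reading is either measurement error or the pin sitting up to 3 mm short. The limit is 42 mm.
- The pin lies slightly nose-up. While I lowered it, it met resistance about 2 mm above where the grip should rest on the case top, probably the leaf, so the grip may not be fully flat.

**Hasp:** The leaf matched its model at zero angle in both cameras after closing. The last pictures still show it flat with the loop through its slot.

**Bystanders:** In the last picture the bottle, tub lid and marker look to be where they started; I checked this by eye only. No force was felt near them.

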